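# Fold the hold-down cover onto the circuit board under the microscope

### The arm

A 6-joint arm with a two-finger parallel gripper is mounted at the origin on the work surface. World frame = base frame: x ahead of the robot, y to its left, z up, the work surface at z = 0. Lengths are in m, angles in rad, forces in N, time in s.
With the tool pointing down it reaches from about 0.3 to 0.875 m from the base axis. Payload 6.4 kg.
Tool frame: the origin (TCP) lies on the centre line of the jaws, within the pads' length; the fingertips stand 25 mm ahead of it and the grasp point (between the pads) lies 6 mm ahead of it (ctrl.tips_ahead is the z of the fingertips in the tool frame, in m); z points along the fingers, x is the direction in which the jaws open and shut, and the axes are right-handed (so a half turn about z gives the same grasp; the last joint's range is limited). The gripper opens to 85 mm and grips with 20 to 120 N. Pads are 22 mm wide; open, the fingers measure 114 mm over their backs; the gripper's body (76 mm by 85 mm) begins 54 mm behind the grasp point. The pads swing forward as they close: fully open they stand 13 mm farther back than shut.
Start: joints at [-1.441, 0.181, 1.607, -0, 1.354, -0.206], TCP at [0.189, -0.543, 0.256] pointing down, gripper open.
Joint ranges: [-2.99, 2.99], [-0.89, 2.07], [0.3, 2.58], [-1.14, 4.28], [0, 2.63], [-3.12, 3.12]. Speed limits (rad/s): [2.57, 2.57, 3.01, 3.14, 3.14, 3.14].

### API

Orientations are given as a unit quaternion [w, x, y, z].
In Python, from bench import ctrl gives the robot as it stands.
- The arm moves only by the shell command python3 -m pendant 'ROWS'. ROWS is JSON, a list that holds one entry, the list of rows, each a list of 7 numbers: the shift along the tool's x, y, z in m, then the turn, a rotation vector about the tool's x, y, z in rad, then the closure, from -1 (fully open) to 1 (shut). A call has 1 to 10 rows; each row shifts and turns the commanded pose from where the row before left it, along the tool's axes as they then stand; what a row does not reach is not made up. A row lasts 1/10 s, in which the tool goes at most 50 mm and 8.59 degrees, less where a joint would pass 70% of its speed; a pose out of reach is approached as far as the arm can. A call with a gripper value outside its range is refused whole. The fingers move at their own pace and stop on an object; the grip force is fixed at half the most. Time passes only in rows, so rows that do not move let the fingers close. It gives the time, the measured TCP pose, the force and the opening at its end, in the units of the state.
- ctrl.get_obs(): the state, without advancing time (a new reading comes with each control period).
- ctrl.camera(name): name is "scene" or "side" or "wrist"; returns (picture, depth): 420x560x3 uint8, red, green, blue; 420x560 float32, m along the optical axis (not along the pixel's ray), 0 where there is no reading.
- ctrl.calibration(name): a dict with "fov_y" (degrees; the focal length in pixels is half the picture's height over the tangent of half this angle, whatever the lens; pixels are square), "cx", "cy" (the principal point, pixels), "camera_from_world" (4x4, takes a point from world to camera coordinates). Camera axes: x right, y down, z forward; pixel columns grow to the right and rows downward; lengths in m; the calibration is good to about 2 mm. A picture is of the moment at which its call begins: read the wrist's pose just before it. calibration takes no time and is no camera call; for the wrist camera it gives the pose at the moment of the call.
- ctrl.hand_in(): hands the job in, once; it reports no verdict.
The state is a dict: "time_s": time; "q": joint angles; "dq": joint speeds; "joint_efforts": joint torques, N m; "eef_pos": TCP position; "eef_rot": TCP orientation; "wrist_force": force on the tool from outside, world axes, zero at the start; "torque": the same for the moment, N m; "opening": opening from 0.0 (shut) to 1.0 (fully open).
Only numpy, scipy, OpenCV 4.12 (cv2) and the standard library are available. Lean on these libraries where they do the work, as an engineer would, in place of code of your own. Each camera call takes 0.05 s, during which the arm holds its last target.

### The job

The clear hold-down cover of the board nest on the microscope stand has been folded back towards you. Take it by its red knob, fold it over onto the circuit board and, keeping hold of it, lower it gently until it rests fully home on the nest, then let go. The knob ends up under the microscope, so finish with the gripper slanting in from your side; do not bump the microscope or disturb the cup and the spare circuit board beside the nest.

Things in the scene. Friction and masses are not known exactly. Their poses are not given: they have to be found in the camera images.
- stand: fixed stand; origin under the centre of its black base plate (280 along x, 360 along y, 30 mm thick), on the work surface. Its level x axis points away from the robot, towards the microscope column, turned by the stand's yaw; z up. On the plate an aluminium nest block 130 x 160 mm, centred at x -35 mm, top 70 mm above the work surface, holds a green circuit board.
- cover_hinge (a point): middle of the cover's hinge line, at the nest's edge nearest the robot: stand x -100, y 0, z 76 mm; the hinge line is level, along the stand's y. Axes as the stand's.
- cover (a joint): cover angle, rad: 0 = closed, level over the board on its stop, pointing along stand +x from the hinge; pi/2 = upright; 1.92 = folded back on its other stop, towards the robot. The stiff hinge (friction 0.05 N m) lets it stand still from about 1.4 to 1.8; below that, if not held, it falls shut hard. Cover mass 0.2 to 0.31 kg, centre of mass about 70 mm from the hinge.
- cover_knob (a point): centre of the red knob on the cover's free edge: from the hinge 150*cos(angle) mm along stand x, 150*sin(angle) mm up, at stand y 0. A cylinder along stand y, 24 mm diameter, 26 mm long, flat ends: pinch it by its ends; it can turn between the fingers. A neck 12 mm wide joins it to the cover (aluminium frame, clear window, 150 wide, 122 long, 6 mm thick). Axes: x from hinge to knob, y along stand y.
- scope: fixed black microscope, origin and axes as the stand's: column 25 mm diameter (foot 44 mm) at stand x 115, y 0; upright lens barrel 50 to 60 mm diameter at stand x 40, y 0, carried by a block and side knobs on the column at height 390 to 440 mm, camera cube 60 mm on top, to 545 mm.
- lens (a point): centre of the underside of the microscope's ring light (72 mm diameter, 32 mm high), stand x 40, y 0, 296 mm above the work surface. The open cover is clear of it and can be gripped from straight above, but from about 1.1 rad down an upright gripper strikes it: lean back towards the robot (fingers pointing down and along stand +x), 20 degrees by 1.1 rad, 30 to 45 from 0.9 rad on.
- cup: small white cup, 52 mm across, 45 mm tall, loose on the base plate beside the nest; leave it alone. Origin at the centre of its underside.
- spare_board: loose green circuit board 90 x 50 mm, about 12 mm high with its parts, on the base plate on the other side of the nest; leave it alone. Origin at the centre of its underside.

How it is judged:
By the outcome, as a careful person would: the job done as asked, in the order asked, and still so for the second after the job is handed in, with the robot touching nothing.
It also fails if it takes over 38 s, if anything falls off the work surface, if the arm or the gripper's body presses on something with over 40 N, if the wrist force passes 120 N, or if a joint passes its speed limit or range.

## Working session

There is one attempt and no reset: what is moved stays moved. The work goes in short steps, Python scripts to look and compute and a shell command to move; the robot and the scene stay as the last step left them, time stands still between calls to the robot, and variables do not carry over. Pictures are saved under pics/ and viewed, and the job is handed in when it is done.

```bash
ls; mkdir -p pics; python3 - <<'E'
from bench import ctrl
import cv2,numpy as np
o=ctrl.get_obs(); print({k:np.round(v,4) for k,v in o.items()}, ctrl.tips_ahead)
for n in ("scene","side"):
    p,d=ctrl.camera(n); cv2.imwrite(f"pics/{n}0.png",p[:,:,::-1]); np.save(f"pics/{n}0.npy",d)
    c=ctrl.calibration(n); print(n,c)
E
```

```text
pics
{'time_s': np.float64(0.0), 'q': array([-1.4413,  0.1815,  1.608 , -0.    ,  1.3538, -0.2063]), 'dq': array([-0.0008, -0.0008,  0.0005,  0.0011, -0.0013,  0.0002]), 'joint_efforts': array([-0.0000e+00, -4.4487e+01, -3.5134e+01, -1.0000e-04,  9.0000e-03,
       -0.0000e+00]), 'eef_pos': array([ 0.1894, -0.5423,  0.2554]), 'eef_rot': array([-7.000e-04,  8.153e-01, -5.790e-01, -6.000e-04]), 'wrist_force': array([-1.5552, -0.1969, -0.127 ]), 'torque': array([ 0.0315, -0.0338, -0.0216]), 'opening': np.float64(1.0006)} 0.025
scene {'fov_y': 43.76355806972049, 'cx': 276.4917182677028, 'cy': 206.98057999988265, 'camera_from_world': array([[-0.9019913 ,  0.43156518,  0.01277424,  0.51738102],
       [ 0.30718168,  0.66225303, -0.68341813, -0.06988176],
       [-0.30339925, -0.6125132 , -0.72991539,  1.36413666],
       [ 0.        ,  0.        ,  0.        ,  1.        ]])}
side {'fov_y': 49.78677432563093, 'cx': 285.8408691058517, 'cy': 200.51126680308798, 'camera_from_world': array([[-0.82333997, -0.56732106,  0.01606552,  0.50225638],
       [-0.27836113,  0.37898702, -0.882544  ,  0.32433872],
       [ 0.49459718, -0.73110578, -0.46995529,  0.52829754],
       [ 0.        ,  0.        ,  0.        ,  1.        ]])}
```

View pics/scene0.png

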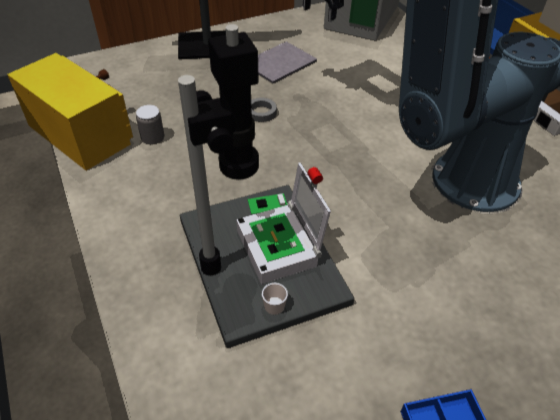

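View pics/side0.png

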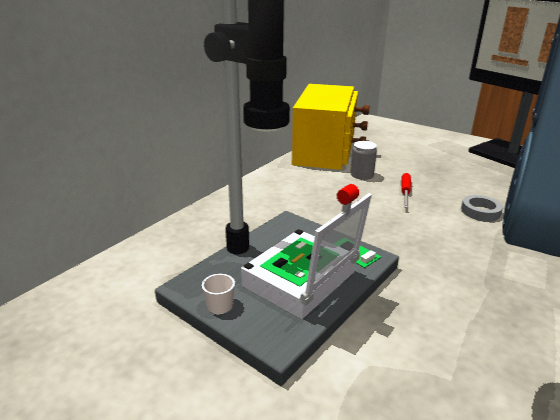

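Scene: red knob at (315,175), cover frame upright behind it, plate corners near (182,212), (352,297), (225,340). Side: knob at (348,195), cup at (218,294). Next I'll measure the stand pose and knob.

```bash
cat > h.py <<'E'
from bench import ctrl
import cv2,numpy as np
def cloud(n,d,c=None):
    c=c or ctrl.calibration(n); H,W=d.shape; f=H/2/np.tan(np.radians(c['fov_y']/2))
    v,u=np.mgrid[:H,:W]; P=np.stack([(u-c['cx'])/f*d,(v-c['cy'])/f*d,d,np.ones_like(d)],-1)
    return (P@np.linalg.inv(c['camera_from_world']).T)[...,:3]
def proj(n,p,c=None):
    c=c or ctrl.calibration(n); q=c['camera_from_world']@np.append(p,1); f=210/np.tan(np.radians(c['fov_y']/2))
    return np.round([c['cx']+f*q[0]/q[2],c['cy']+f*q[1]/q[2]],1)
E
cat > m0.py <<'E'
from h import *
allred=[]
for n in ("scene","side"):
    p=cv2.imread(f"pics/{n}0.png")[:,:,::-1].astype(int); d=np.load(f"pics/{n}0.npy"); X=cloud(n,d)
    ok=d>0
    z=X[...,2]
    pl=ok&(abs(z-.03)<.006)&(p.max(-1)<90)
    k,lab,st,ce=cv2.connectedComponentsWithStats(pl.astype(np.uint8)); i=1+np.argmax(st[1:,4]); pl=lab==i
    r=cv2.minAreaRect(X[pl][:,:2].astype(np.float32)); print(n,"plate",np.round(r[0],4),np.round(r[1],4),r[2],"z",np.median(z[pl]))
    print(np.round(cv2.boxPoints(r),4).tolist())
    # nest top
    m=ok&(abs(z-.07)<.004)&(p.min(-1)>110)&(np.linalg.norm(X[...,:2]-np.array(r[0]),axis=-1)<.15)
    r2=cv2.minAreaRect(X[m][:,:2].astype(np.float32)); print("nest",np.round(r2[0],4),np.round(r2[1],4),r2[2])
    red=ok&(p[...,0]>120)&(p[...,1]<60)&(p[...,2]<60)&(z>.12)&(np.linalg.norm(X[...,:2]-np.array(r[0]),axis=-1)<.3)
    R=X[red]; print("red",len(R),R.mean(0).round(4),R.min(0).round(4),R.max(0).round(4))
E
python3 m0.py
```

```text
scene plate [0.6139 0.005 ] [0.3593 0.2796] 86.02405548095703 z 0.030278618206521557
[[0.4620000123977661, -0.16449999809265137], [0.7408999800682068, -0.18389999866485596], [0.7657999992370605, 0.1745000034570694], [0.4869000017642975, 0.193900004029274]]
nest [0.5846 0.0371] [0.234  0.1385] 80.89115142822266
red 91 [0.5011 0.0126 0.235 ] [ 4.894e-01 -2.000e-04  2.260e-01] [0.5089 0.0251 0.2407]
side plate [0.5308 0.0754] [0.4499 0.2178] 48.571495056152344 z 0.02998087399598326
[[0.3003000020980835, -0.021199999377131462], [0.4636000096797943, -0.16529999673366547], [0.7613000273704529, 0.1720999926328659], [0.5979999899864197, 0.31619998812675476]]
nest [0.5886 0.0536] [0.2268 0.1514] 86.30302429199219
red 148 [0.4938 0.0125 0.2336] [ 0.486  -0.0028  0.2148] [0.5091 0.025  0.2384]
```

```bash
cat > m1.py <<'E'
from h import *
from scipy.optimize import least_squares
yaw=np.radians(-3.976); ex=np.array([np.cos(yaw),np.sin(yaw),0]); ey=np.array([-np.sin(yaw),np.cos(yaw),0]); S=np.array([.6139,.005,0])
A=[]
for n in ("scene","side"):
    p=cv2.imread(f"pics/{n}0.png")[:,:,::-1].astype(int); d=np.load(f"pics/{n}0.npy"); X=cloud(n,d)
    red=(d>0)&(p[...,0]>70)&(p[...,1]<.35*p[...,0])&(p[...,2]<.35*p[...,0])&(X[...,2]>.12)&(np.linalg.norm(X[...,:2]-S[:2],axis=-1)<.25)
    R=X[red]-S; a=np.c_[R@ex,R@ey,R[:,2]]
    print(n,len(a),"y range",np.percentile(a[:,1],[0,3,50,97,100]).round(4))
    side=a[(abs(a[:,1]-np.median(a[:,1]))<.009)]
    f=lambda c:np.hypot(side[:,0]-c[0],side[:,2]-c[1])-.012
    s=least_squares(f,[-.11,.224],loss='soft_l1',f_scale=.001); print("xz",s.x.round(4),np.abs(f(s.x)).mean(),"from hinge",np.hypot(s.x[0]+.1,s.x[1]-.076), "ang",np.arctan2(s.x[1]-.076,s.x[0]+.1))
    A.append(s.x)
for ang in (1.6,1.65,1.7,1.75,1.8):
  k=S+ex*(-.1+.15*np.cos(ang))+np.array([0,0,.076+.15*np.sin(ang)]); print(ang,k.round(4),proj("scene",k),proj("side",k))
E
python3 m1.py
```

```text
scene 115 y range [-0.0126 -0.0114  0.0009  0.0116  0.0126]
xz [-0.1163  0.2248] 0.0013820804059335207 from hinge 0.14971811312842626 ang 1.6799561229907924
side 306 y range [-0.0157 -0.0138  0.0076  0.0113  0.0124]
xz [-0.1147  0.2254] 0.0031005030586178984 from hinge 0.15014486174099292 ang 1.6687951471384939
1.6 [0.5098 0.0122 0.2259] [309.6 176.9] [339.7 192.1]
1.65 [0.5023 0.0128 0.2255] [313.1 176.2] [344.1 193.9]
1.7 [0.4949 0.0133 0.2247] [316.5 175.5] [348.4 195.9]
1.75 [0.4875 0.0138 0.2236] [319.8 175. ] [352.7 198.1]
1.8 [0.4801 0.0143 0.2221] [323.1 174.7] [357.  200.6]
```

```bash
cat > plan.py <<'E'
from h import *
from scipy.spatial.transform import Rotation as R, Slerp
yaw=np.radians(-3.976); ex=np.array([np.cos(yaw),np.sin(yaw),0]); ey=np.array([-np.sin(yaw),np.cos(yaw),0]); Z=np.array([0,0,1.]); S=np.array([.6139,.005,0])
G=.006
def rot(L):
    L=np.radians(L); z=np.sin(L)*ex-np.cos(L)*Z; x=-ey; return R.from_matrix(np.c_[x,np.cross(z,x),z])
def knob(a): return S+ex*(-.1+.15*np.cos(a))+Z*(.076+.15*np.sin(a))
def tcp(a,L,back=0.): 
    r=rot(L); return knob(a)-r.apply([0,0,G+back]),r
def now():
    o=ctrl.get_obs(); q=o['eef_rot']; return np.array(o['eef_pos']),R.from_quat(q,scalar_first=True)
def rows(poses,start=None,g=-1):
    p,r=start or now(); out=[]
    for P,Q in poses:
        t=np.round(r.inv().apply(P-p),4); w=np.round((r.inv()*Q).as_rotvec(),3)
        out.append([*t.tolist(),*w.tolist(),g]); p=p+r.apply(t); r=r*R.from_rotvec(w)
        f="" if np.linalg.norm(t)<.05 and np.linalg.norm(w)<.149 else " !!"
        if f: print("limit",t,w)
    import json
    for i in range(0,len(out),10): print(json.dumps([out[i:i+10]],separators=(',',':')))
def line(a,b,n):
    s=Slerp([0,1],R.concatenate([a[1],b[1]])); return [(a[0]+(b[0]-a[0])*k/n,s(k/n)) for k in range(1,n+1)]
def ease(a,b,n):
    s=Slerp([0,1],R.concatenate([a[1],b[1]])); o=[]
    for k in range(1,n+1):
        u=k/n; u=u*u*(3-2*u); o.append((a[0]+(b[0]-a[0])*u,s(u)))
    return o
E
python3 - <<'E'
from plan import *
p,r=now(); T=np.linalg.inv(ctrl.calibration("wrist")["camera_from_world"])
print("cam in tool",r.inv().apply(T[:3,3]-p), r.inv().apply(T[:3,2]))
a=now(); mid=(np.array([.42,0.018,.36]),rot(15)); b=tcp(1.68,38,.09)
print(mid[0],b[0],tcp(1.68,38)[0])
rows(line(a,mid,15)+line(mid,b,5))
E
```

```text
cam in tool [ 2.23123093e-05 -8.29635222e-02 -1.16889918e-01] [-6.79175301e-04  3.20255344e-01  9.47331016e-01]
[0.42  0.018 0.36 ] [0.43887077 0.01716556 0.30075551] [0.49414694 0.01332354 0.22983454]
[[[-0.0302,-0.0268,-0.0069,0.017,0.004,0.027,-1],[-0.0309,-0.0261,-0.0066,0.017,0.003,0.027,-1],[-0.0316,-0.0254,-0.0062,0.018,0.004,0.027,-1],[-0.0323,-0.0247,-0.006,0.017,0.004,0.026,-1],[-0.0328,-0.0238,-0.0056,0.017,0.003,0.027,-1],[-0.0335,-0.0231,-0.0053,0.017,0.004,0.027,-1],[-0.034,-0.0223,-0.0051,0.017,0.003,0.027,-1],[-0.0346,-0.0214,-0.0048,0.018,0.004,0.027,-1],[-0.0352,-0.0205,-0.0046,0.017,0.004,0.027,-1],[-0.0357,-0.0197,-0.0044,0.017,0.003,0.026,-1]]]
[[[-0.0362,-0.0188,-0.0042,0.017,0.004,0.027,-1],[-0.0367,-0.0179,-0.0039,0.018,0.004,0.027,-1],[-0.0371,-0.017,-0.0039,0.017,0.003,0.027,-1],[-0.0375,-0.016,-0.0036,0.017,0.004,0.027,-1],[-0.038,-0.0151,-0.0036,0.017,0.004,0.027,-1],[-0.0001,-0.0006,0.0124,0.08,-0.0,-0.0,-1],[-0.0001,0.0004,0.0125,0.081,-0.0,-0.0,-1],[-0.0001,0.0014,0.0123,0.08,-0.0,-0.0,-1],[-0.0001,0.0024,0.0122,0.08,-0.001,-0.0,-1],[-0.0001,0.0034,0.012,0.081,0.0,-0.0,-1]]]
```

```bash
sed -i 's/x=-ey; return/x=ey; return/' plan.py; python3 - <<'E'
from plan import *
a=now(); mid=(np.array([.42,0.018,.36]),rot(15)); b=tcp(1.68,38,.09)
rows(line(a,mid,20)+line(mid,b,8)[:])
E
```

```text
[[[-0.0227,-0.0201,-0.0052,-0.004,0.018,-0.136,-1],[-0.0196,-0.023,-0.0056,-0.004,0.018,-0.136,-1],[-0.0162,-0.0254,-0.0061,-0.003,0.018,-0.135,-1],[-0.0126,-0.0273,-0.0064,-0.004,0.018,-0.136,-1],[-0.0086,-0.0288,-0.0067,-0.004,0.017,-0.136,-1],[-0.0045,-0.0296,-0.007,-0.004,0.018,-0.136,-1],[-0.0004,-0.0299,-0.0071,-0.003,0.018,-0.135,-1],[0.0038,-0.0296,-0.0071,-0.004,0.018,-0.136,-1],[0.0079,-0.0289,-0.0072,-0.004,0.018,-0.136,-1],[0.0119,-0.0274,-0.0071,-0.004,0.018,-0.136,-1]]]
[[[0.0157,-0.0256,-0.007,-0.004,0.018,-0.136,-1],[0.019,-0.0231,-0.0068,-0.003,0.018,-0.135,-1],[0.0221,-0.0204,-0.0064,-0.004,0.017,-0.136,-1],[0.0248,-0.0171,-0.0061,-0.004,0.018,-0.136,-1],[0.027,-0.0136,-0.0057,-0.004,0.018,-0.136,-1],[0.0287,-0.0098,-0.0053,-0.004,0.018,-0.136,-1],[0.0298,-0.0058,-0.0048,-0.003,0.018,-0.135,-1],[0.0304,-0.0016,-0.0042,-0.004,0.018,-0.136,-1],[0.0304,0.0024,-0.0037,-0.004,0.018,-0.136,-1],[0.0299,0.0066,-0.0031,-0.004,0.018,-0.136,-1]]]
[[[0.0,0.0004,0.0077,-0.05,-0.0,0.0,-1],[0.0001,-0.0,0.0078,-0.05,-0.0,0.0,-1],[0.0001,-0.0005,0.0078,-0.05,-0.0,0.0,-1],[0.0,-0.0008,0.0077,-0.05,-0.0,0.0,-1],[0.0001,-0.0012,0.0077,-0.05,-0.0,0.0,-1],[0.0,-0.0015,0.0076,-0.051,-0.0,0.0,-1],[0.0001,-0.002,0.0075,-0.05,-0.0,0.0,-1],[0.0,-0.0023,0.0074,-0.05,-0.0,0.0,-1]]]
```

```bash
python3 -m pendant '[[[-0.023,-0.02,-0.005,-0.004,0.018,-0.136,-1],[-0.02,-0.023,-0.006,-0.004,0.018,-0.136,-1],[-0.016,-0.025,-0.006,-0.003,0.018,-0.135,-1],[-0.013,-0.027,-0.006,-0.004,0.018,-0.136,-1],[-0.009,-0.029,-0.007,-0.004,0.017,-0.136,-1],[-0.005,-0.03,-0.007,-0.004,0.018,-0.136,-1],[0,-0.03,-0.007,-0.003,0.018,-0.135,-1],[0.004,-0.03,-0.007,-0.004,0.018,-0.136,-1],[0.008,-0.029,-0.007,-0.004,0.018,-0.136,-1],[0.012,-0.027,-0.007,-0.004,0.018,-0.136,-1]]]'
python3 -m pendant '[[[0.016,-0.026,-0.007,-0.004,0.018,-0.136,-1],[0.019,-0.023,-0.007,-0.003,0.018,-0.135,-1],[0.022,-0.02,-0.006,-0.004,0.017,-0.136,-1],[0.025,-0.017,-0.006,-0.004,0.018,-0.136,-1],[0.027,-0.014,-0.006,-0.004,0.018,-0.136,-1],[0.029,-0.01,-0.005,-0.004,0.018,-0.136,-1],[0.03,-0.006,-0.005,-0.003,0.018,-0.135,-1],[0.03,-0.002,-0.004,-0.004,0.018,-0.136,-1],[0.03,0.002,-0.004,-0.004,0.018,-0.136,-1],[0.03,0.007,-0.003,-0.004,0.018,-0.136,-1]]]'
python3 - <<'E'
from plan import *
o=ctrl.get_obs();print(np.round(o['q'],3))
a=now(); b=tcp(1.68,38,.07)
print(a[0],rot(15).inv().__mul__(a[1]).as_rotvec())
rows(line(a,b,9))
E
```

```text
time_s: 1.1
eef_pos: [0.3043, -0.26, 0.3074]
eef_rot: [0.062, 0.994, 0.066, 0.057]
wrist_force: [0.3, 0.2, 0.2]
opening: 1.001
time_s: 2.1
eef_pos: [0.4192, 0.0208, 0.3592]
eef_rot: [0.096, 0.723, 0.679, 0.089]
wrist_force: [0.1, 0.3, 0.2]
opening: 1.001
[-0.273 -0.46   1.987  0.053  1.357 -1.786]
[0.41920602 0.0207804  0.35916211] [-0.0007528  -0.00042351 -0.00654492]
[[[-0.0003,0.0013,0.0089,-0.045,-0.0,0.001,-1],[-0.0002,0.0009,0.0089,-0.044,-0.0,0.0,-1],[-0.0003,0.0005,0.009,-0.045,-0.0,0.001,-1],[-0.0002,0.0002,0.009,-0.044,-0.0,0.001,-1],[-0.0003,-0.0003,0.009,-0.045,-0.001,0.001,-1],[-0.0002,-0.0007,0.0089,-0.044,0.0,0.0,-1],[-0.0003,-0.0011,0.0089,-0.045,0.0,0.001,-1],[-0.0002,-0.0015,0.0089,-0.044,0.0,0.001,-1],[-0.0002,-0.0018,0.0088,-0.045,0.0,0.001,-1]]]
```

```bash
python3 -m pendant '[[[0,0.0013,0.009,-0.045,0,0.001,-1],[0,0.0009,0.009,-0.044,0,0,-1],[0,0.0005,0.009,-0.045,0,0.001,-1],[0,0.0002,0.009,-0.044,0,0.001,-1],[0,-0.0003,0.009,-0.045,-0.001,0.001,-1],[0,-0.0007,0.009,-0.044,0,0,-1],[0,-0.0011,0.009,-0.045,0,0.001,-1],[0,-0.0015,0.009,-0.044,0,0.001,-1],[0,-0.0018,0.009,-0.045,0,0.001,-1],[0,0,0,0,0,0,-1]]]'
python3 - <<'E'
from plan import *
o=ctrl.get_obs();print(np.round(o['q'],3))
a=now(); b=tcp(1.68,38,.07)
print(a[0],b[0],(b[1].inv()*a[1]).as_rotvec(), b[1].inv().apply(b[0]-a[0]))
c=ctrl.calibration("wrist"); p,d=ctrl.camera("wrist"); cv2.imwrite("pics/w1.png",p[:,:,::-1]); 
X=cloud("wrist",d,c); p=p.astype(int)
red=(d>0)&(p[...,0]>70)&(p[...,1]<.35*p[...,0])&(p[...,2]<.35*p[...,0])&(X[...,2]>.12)&(np.linalg.norm(X[...,:2]-S[:2],axis=-1)<.25)
Q=X[red]-S; Q=np.c_[Q@ex,Q@ey,Q[:,2]]; print(len(Q),Q.min(0),Q.max(0),Q.mean(0))
m=abs(Q[:,1]-np.median(Q[:,1]))<.009;s=Q[m]
from scipy.optimize import least_squares
f=lambda c:np.hypot(s[:,0]-c[0],s[:,2]-c[1])-.012
r=least_squares(f,[-.115,.224],loss='soft_l1',f_scale=.001).x; print(r,np.arctan2(r[1]-.076,r[0]+.1),proj("wrist",knob(1.68),c))
p,d=ctrl.camera("side"); cv2.imwrite("pics/s1.png",p[:,:,::-1])
E
```

```text
time_s: 3.1
eef_pos: [0.4502, 0.0175, 0.2817]
eef_rot: [0.237, 0.694, 0.643, 0.221]
wrist_force: [-0.7, 0.6, -0.1]
opening: 1.001
[-0.335 -0.611  2.326  0.224  0.797 -1.934]
[0.4501596  0.01746022 0.28168043] [0.45115436 0.01631178 0.2849953 ] [ 0.00337905 -0.00228799  0.00620898] [-0.0010767   0.00288558 -0.00195216]
1324 [-0.12836701 -0.0146405   0.21622991] [-0.11035767  0.01009997  0.23670188] [-0.12347666 -0.00226648  0.22933464]
[-0.11508607  0.22394754] 1.672414131286216 [276.  238.8]
```

View pics/w1.png

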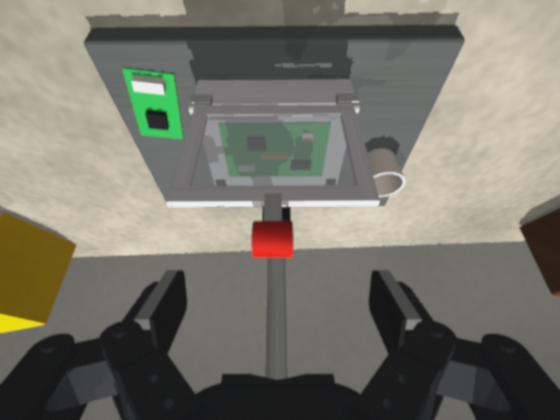

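View pics/s1.png

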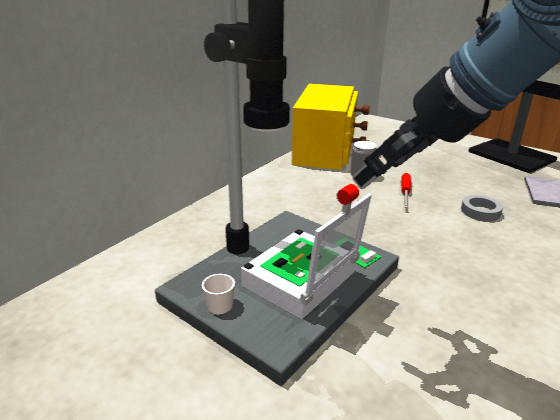

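Wrist view: knob at (273,239), between the open jaws; cup and spare board untouched. The wrist camera puts the knob about 2 mm to -y of the other estimate, so I'll use a compromise offset.

```bash
python3 -m pendant '[[[-0.0005,0.0006,0.008,-0.001,0,-0.002,-1],[-0.0005,0.0006,0.008,-0.001,0,-0.002,-1],[-0.0005,0.0006,0.008,-0.001,0,-0.002,-1],[-0.0005,0.0006,0.008,0,0,0,-1],[-0.0002,0.0005,0.008,0,0,0,-1],[0,0,0.008,0,0,0,-1],[0,0,0.008,0,0,0,-1],[0,0,0.007,0,0,0,-1],[0,0,0.005,0,0,0,-1],[0,0,0,0,0,0,-1]]]'
python3 - <<'E'
from plan import *
a=now(); b=tcp(1.677,38,0)
print(a[0],b[0],(b[1].inv()*a[1]).as_rotvec(), b[1].inv().apply(b[0]-a[0]))
p,d=ctrl.camera("wrist"); cv2.imwrite("pics/w2.png",p[:,:,::-1]); 
p,d=ctrl.camera("side"); cv2.imwrite("pics/s2.png",p[:,:,::-1])
E
```

```text
time_s: 4.2
eef_pos: [0.4956, 0.0116, 0.2318]
eef_rot: [0.24, 0.691, 0.645, 0.222]
wrist_force: [-0.2, 0.3, -0.6]
opening: 1.003
[0.49562575 0.01160862 0.23184137] [0.49459325 0.01329252 0.22988292] [-0.00185765 -0.00275364 -0.00037502] [ 0.00160826 -0.00210941  0.00083726]
```

View pics/w2.png

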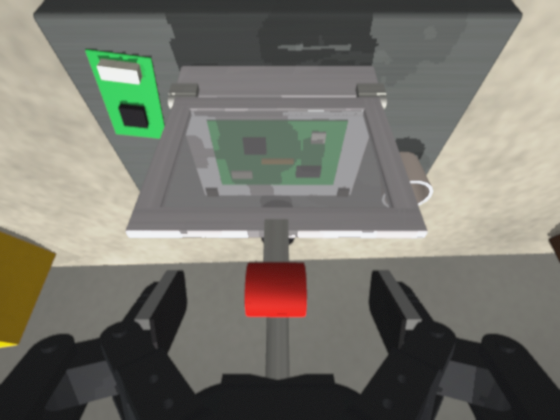

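View pics/s2.png

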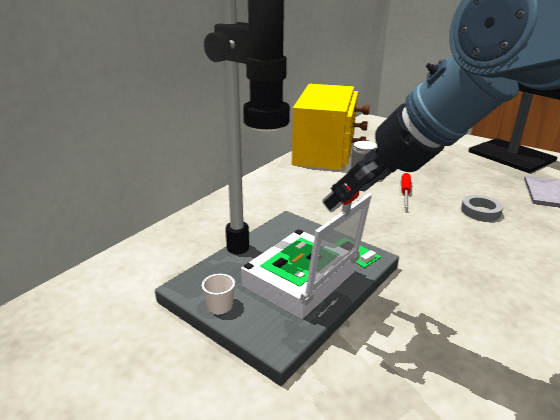

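Knob (246–307, 290), centred between the jaws (187 and 370). Close now.

```bash
python3 -m pendant '[[[0,-0.001,0.001,0,0,0,-1],[0,-0.001,0,0,0,0,0],[0,0,0,0,0,0,0.2],[0,0,0,0,0,0,1],[0,0,0,0,0,0,1],[0,0,0,0,0,0,1],[0,0,0,0,0,0,1],[0,0,0,0,0,0,1]]]'
python3 - <<'E'
from plan import *
o=ctrl.get_obs();print(o['wrist_force'],o['torque'],o['opening'])
a=now(); b=tcp(1.677,38,0)
print(a[0],b[0],(b[1].inv()*a[1]).as_rotvec(), b[1].inv().apply(b[0]-a[0]))
p,d=ctrl.camera("wrist"); cv2.imwrite("pics/w3.png",p[:,:,::-1]); 
E
```

```text
time_s: 5.1
eef_pos: [0.495, 0.0109, 0.2311]
eef_rot: [0.241, 0.691, 0.644, 0.222]
wrist_force: [-1.6, -5.0, 0.6]
opening: 0.292
[-1.62821791 -5.01448154  0.60305779] [-0.31608474  0.42576745 -0.32636633] 0.29152443162102376
[0.49501201 0.01092998 0.23114389] [0.49459325 0.01329252 0.22988292] [-0.00422658 -0.00433329 -0.00077209] [ 0.00232782 -0.00123461  0.00063561]
```

View pics/w3.png

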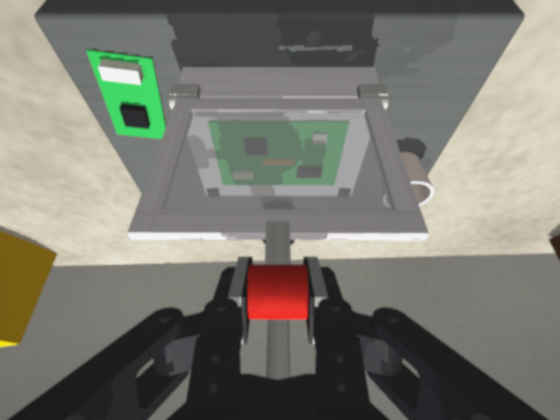

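Grip is good (opening 0.29 ≈ 25 mm, knob centred at (278,292), side force only 5 N). Now the arc, with force checks.

```bash
cat > arc.py <<'E'
from plan import *
import sys
# estimate of angle from gripper (grasp point), then rows a0->a1 in n rows
D=np.array([0,-.0024,.0006])
def est():
    p,r=now(); k=p+r.apply([0,0,G])-D; v=k-(S-.1*ex+.076*Z)
    return np.arctan2(v@Z,v@ex),np.hypot(v@Z,v@ex),v@ey
def info():
    o=ctrl.get_obs(); f=o['wrist_force']; a,ra,y=est()
    u=np.cos(a)*ex+np.sin(a)*Z; t=-np.sin(a)*ex+np.cos(a)*Z
    print("t",o['time_s'],"ang %.3f rad %.4f y %.4f open %.3f | F radial %.1f tang %.1f lat %.1f"%(a,ra,y,o['opening'],f@u,f@t,f@ey),"tq",np.round(o['torque'],2))
if __name__=="__main__":
    info()
    if len(sys.argv)>2:
        a0=float(sys.argv[1]); a1=float(sys.argv[2]); n=int(sys.argv[3])
        p,r=now(); b=tcp(a0,38)[0]
        rows([(p+tcp(a0+(a1-a0)*k/n,38)[0]-b,r) for k in range(1,n+1)],g=1)
E
python3 arc.py; python3 arc.py 1.677 1.377 10
```

```text
t 5.15 ang 1.674 rad 0.1506 y 0.0000 open 0.293 | F radial 2.6 tang 2.3 lat -5.3 tq [-0.36  0.44 -0.3 ]
t 5.15 ang 1.674 rad 0.1506 y 0.0000 open 0.293 | F radial 2.6 tang 2.3 lat -5.3 tq [-0.36  0.44 -0.3 ]
[[[0.0,0.0038,0.0025,0.0,0.0,0.0,1],[0.0,0.0037,0.0025,0.0,0.0,0.0,1],[0.0,0.0036,0.0027,0.0,0.0,0.0,1],[0.0,0.0035,0.0028,0.0,0.0,0.0,1],[0.0,0.0035,0.0029,0.0,0.0,0.0,1],[0.0001,0.0033,0.0029,0.0,0.0,0.0,1],[-0.0,0.0033,0.0031,0.0,0.0,0.0,1],[-0.0,0.0032,0.0032,0.0,0.0,0.0,1],[-0.0,0.0031,0.0033,0.0,0.0,0.0,1],[-0.0,0.003,0.0034,0.0,0.0,0.0,1]]]
```

```bash
python3 -m pendant '[[[0,0.0038,0.0025,0,0,0,1],[0,0.0037,0.0025,0,0,0,1],[0,0.0036,0.0027,0,0,0,1],[0,0.0035,0.0028,0,0,0,1],[0,0.0035,0.0029,0,0,0,1],[0,0.0033,0.0029,0,0,0,1],[0,0.0033,0.0031,0,0,0,1],[0,0.0032,0.0032,0,0,0,1],[0,0.0031,0.0033,0,0,0,1],[0,0.003,0.0034,0,0,0,1]]]'
python3 arc.py 1.374 0.974 10
```

```text
time_s: 6.15
eef_pos: [0.5401, 0.0078, 0.2295]
eef_rot: [0.241, 0.691, 0.644, 0.222]
wrist_force: [-3.1, -4.7, 5.0]
opening: 0.295
t 6.15 ang 1.373 rad 0.1511 y 0.0000 open 0.295 | F radial 4.4 tang 3.6 lat -4.9 tq [-0.45  0.85 -0.42]
[[[0.0,0.0038,0.0046,0.0,0.0,0.0,1],[0.0,0.0036,0.0048,0.0,0.0,0.0,1],[0.0,0.0034,0.005,0.0,0.0,0.0,1],[0.0001,0.0033,0.005,0.0,0.0,0.0,1],[-0.0,0.003,0.0052,0.0,0.0,0.0,1],[0.0,0.0028,0.0053,0.0,0.0,0.0,1],[0.0,0.0026,0.0054,0.0,0.0,0.0,1],[0.0,0.0023,0.0055,0.0,0.0,0.0,1],[0.0001,0.0022,0.0056,0.0,0.0,0.0,1],[-0.0,0.0019,0.0057,0.0,0.0,0.0,1]]]
```

```bash
python3 -m pendant '[[[0,0.0038,0.0046,0,0,0,1],[0,0.0036,0.0048,0,0,0,1],[0,0.0034,0.005,0,0,0,1],[0,0.0033,0.005,0,0,0,1],[0,0.003,0.0052,0,0,0,1],[0,0.0028,0.0053,0,0,0,1],[0,0.0026,0.0054,0,0,0,1],[0,0.0023,0.0055,0,0,0,1],[0,0.0022,0.0056,0,0,0,1],[0,0.0019,0.0057,0,0,0,1]]]'
python3 arc.py 0.974 0.574 10
python3 - <<'E'
from plan import *
for n in("scene","side"):
  p,d=ctrl.camera(n); cv2.imwrite(f"pics/{n}4.png",p[:,:,::-1])
E
```

```text
time_s: 7.15
eef_pos: [0.5956, 0.0039, 0.2071]
eef_rot: [0.242, 0.691, 0.644, 0.223]
wrist_force: [-1.4, -1.8, 6.8]
opening: 0.295
t 7.15 ang 0.975 rad 0.1520 y 0.0000 open 0.295 | F radial 5.0 tang 4.9 lat -1.9 tq [-0.03  0.58 -0.11]
[[[0.0,0.0017,0.0058,0.0,0.0,0.0,1],[0.0,0.0014,0.0058,0.0,0.0,0.0,1],[0.0001,0.0013,0.0059,0.0,0.0,0.0,1],[-0.0,0.0009,0.0059,0.0,0.0,0.0,1],[0.0,0.0008,0.0059,0.0,0.0,0.0,1],[0.0,0.0005,0.006,0.0,0.0,0.0,1],[0.0001,0.0003,0.006,0.0,0.0,0.0,1],[-0.0,-0.0,0.006,0.0,0.0,0.0,1],[0.0,-0.0002,0.006,0.0,0.0,0.0,1],[0.0,-0.0005,0.006,0.0,0.0,0.0,1]]]
```

View pics/side4.png

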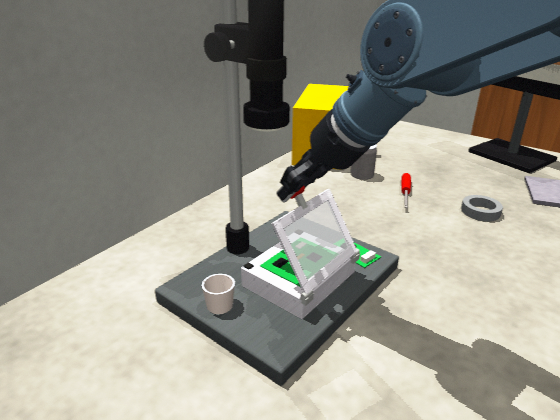

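View pics/scene4.png

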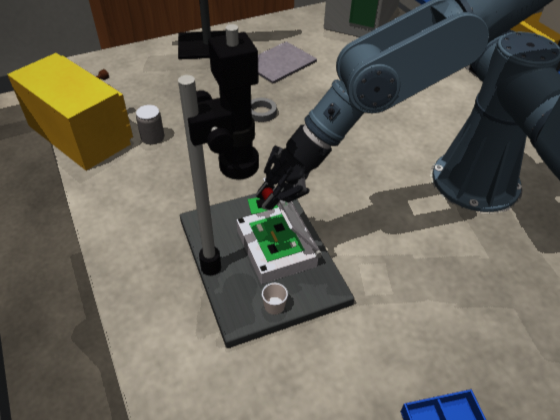

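Cover at ~0.97 rad with the knob held (side: (297,190)), gripper clear of the ring light, cup and spare board in place.

```bash
python3 -m pendant '[[[0,0.0017,0.0058,0,0,0,1],[0,0.0014,0.0058,0,0,0,1],[0,0.0013,0.0059,0,0,0,1],[0,0.0009,0.0059,0,0,0,1],[0,0.0008,0.0059,0,0,0,1]]]'
python3 arc.py
python3 -m pendant '[[[0,0.0005,0.006,0,0,0,1],[0,0.0003,0.006,0,0,0,1],[0,0,0.006,0,0,0,1],[0,-0.0002,0.006,0,0,0,1],[0,-0.0005,0.006,0,0,0,1]]]'
python3 arc.py 0.574 0.274 10
python3 - <<'E'
from plan import *
for n in("side",):
  p,d=ctrl.camera(n); cv2.imwrite(f"pics/{n}5.png",p[:,:,::-1])
E
```

```text
time_s: 7.75
eef_pos: [0.6187, 0.0022, 0.1882]
eef_rot: [0.242, 0.691, 0.644, 0.223]
wrist_force: [-0.3, -1.3, 7.4]
opening: 0.294
t 7.75 ang 0.778 rad 0.1523 y -0.0001 open 0.294 | F radial 5.0 tang 5.4 lat -1.3 tq [-0.18  0.4  -0.07]
time_s: 8.25
eef_pos: [0.6377, 0.0009, 0.165]
eef_rot: [0.242, 0.691, 0.644, 0.223]
wrist_force: [1.6, -0.4, 6.0]
opening: 0.292
t 8.25 ang 0.581 rad 0.1526 y -0.0001 open 0.292 | F radial 4.7 tang 4.1 lat -0.3 tq [0.02 0.45 0.02]
[[[0.0,-0.0005,0.0045,0.0,0.0,0.0,1],[0.0,-0.0006,0.0044,0.0,0.0,0.0,1],[0.0001,-0.0008,0.0045,0.0,0.0,0.0,1],[-0.0,-0.0009,0.0044,0.0,0.0,0.0,1],[-0.0,-0.0011,0.0043,0.0,0.0,0.0,1],[0.0,-0.0011,0.0044,0.0,0.0,0.0,1],[0.0,-0.0013,0.0043,0.0,0.0,0.0,1],[0.0,-0.0014,0.0043,0.0,0.0,0.0,1],[0.0001,-0.0016,0.0042,0.0,0.0,0.0,1],[-0.0,-0.0017,0.0042,0.0,0.0,0.0,1]]]
```

View pics/side5.png

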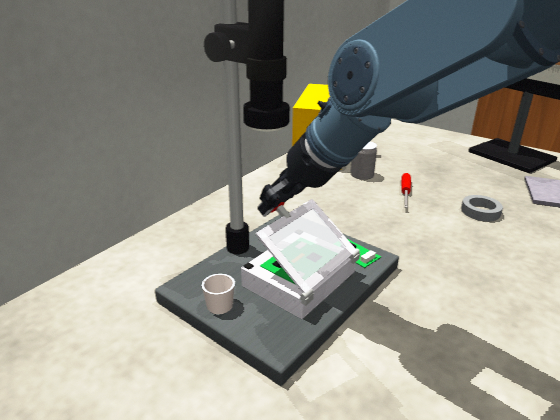

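```bash
python3 -m pendant '[[[0,-0.0005,0.0045,0,0,0,1],[0,-0.0006,0.0044,0,0,0,1],[0,-0.0008,0.0045,0,0,0,1],[0,-0.0009,0.0044,0,0,0,1],[0,-0.0011,0.0043,0,0,0,1],[0,-0.0011,0.0044,0,0,0,1],[0,-0.0013,0.0043,0,0,0,1],[0,-0.0014,0.0043,0,0,0,1],[0,-0.0016,0.0042,0,0,0,1],[0,-0.0017,0.0042,0,0,0,1]]]'
python3 arc.py 0.274 0.074 10
```

```text
time_s: 9.3
eef_pos: [0.6566, -0.0005, 0.1246]
eef_rot: [0.243, 0.69, 0.644, 0.224]
wrist_force: [4.3, 1.7, 7.8]
opening: 0.296
t 9.3 ang 0.288 rad 0.1528 y -0.0001 open 0.296 | F radial 6.2 tang 6.3 lat 2.0 tq [0.34 0.09 0.25]
[[[0.0,-0.0012,0.0028,0.0,0.0,0.0,1],[0.0,-0.0012,0.0027,0.0,0.0,0.0,1],[0.0,-0.0013,0.0027,0.0,0.0,0.0,1],[0.0,-0.0014,0.0027,0.0,0.0,0.0,1],[0.0001,-0.0014,0.0026,0.0,0.0,0.0,1],[-0.0,-0.0015,0.0026,0.0,0.0,0.0,1],[-0.0,-0.0015,0.0026,0.0,0.0,0.0,1],[-0.0,-0.0015,0.0026,0.0,0.0,0.0,1],[0.0,-0.0017,0.0025,0.0,0.0,0.0,1],[0.0,-0.0016,0.0025,0.0,0.0,0.0,1]]]
```

```bash
python3 -m pendant '[[[0,-0.0012,0.0028,0,0,0,1],[0,-0.0012,0.0027,0,0,0,1],[0,-0.0013,0.0027,0,0,0,1],[0,-0.0014,0.0027,0,0,0,1],[0,-0.0014,0.0026,0,0,0,1],[0,-0.0015,0.0026,0,0,0,1],[0,-0.0015,0.0026,0,0,0,1],[0,-0.0015,0.0026,0,0,0,1],[0,-0.0017,0.0025,0,0,0,1],[0,-0.0016,0.0025,0,0,0,1]]]'
python3 arc.py 0.084 -0.016 10
python3 - <<'E'
from plan import *
for n in("side","wrist"):
  p,d=ctrl.camera(n); cv2.imwrite(f"pics/{n}6.png",p[:,:,::-1])
E
```

```text
time_s: 10.3
eef_pos: [0.662, -0.0008, 0.0953]
eef_rot: [0.243, 0.69, 0.644, 0.224]
wrist_force: [7.5, 1.2, 5.1]
opening: 0.298
t 10.3 ang 0.092 rad 0.1526 y -0.0001 open 0.298 | F radial 7.9 tang 4.4 lat 1.7 tq [ 0.28 -0.33  0.38]
[[[0.0,-0.0008,0.0012,0.0,0.0,0.0,1],[0.0,-0.0009,0.0013,0.0,0.0,0.0,1],[0.0,-0.0009,0.0012,0.0,0.0,0.0,1],[0.0,-0.0008,0.0012,0.0,0.0,0.0,1],[0.0,-0.0009,0.0012,0.0,0.0,0.0,1],[0.0,-0.0009,0.0012,0.0,0.0,0.0,1],[0.0,-0.0009,0.0012,0.0,0.0,0.0,1],[0.0,-0.001,0.0012,0.0,0.0,0.0,1],[0.0,-0.0009,0.0012,0.0,0.0,0.0,1],[0.0001,-0.0009,0.0011,0.0,0.0,0.0,1]]]
```

View pics/side6.png

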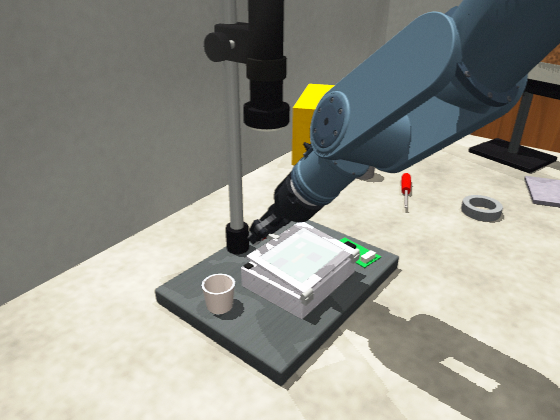

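View pics/wrist6.png

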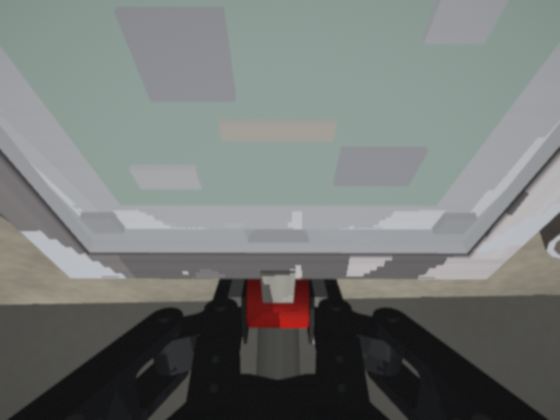

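Nearly closed with a small gap left, knob (278,303) still held. Final gentle lowering with force checks.

```bash
python3 -m pendant '[[[0,-0.0008,0.0012,0,0,0,1],[0,-0.0009,0.0013,0,0,0,1],[0,-0.0009,0.0012,0,0,0,1],[0,-0.0008,0.0012,0,0,0,1],[0,-0.0009,0.0012,0,0,0,1]]]'
python3 arc.py
python3 -m pendant '[[[0,-0.0006,0.0008,0,0,0,1],[0,-0.0006,0.0008,0,0,0,1],[0,-0.0006,0.0008,0,0,0,1],[0,0,0,0,0,0,1]]]'
python3 arc.py
```

```text
time_s: 10.9
eef_pos: [0.6624, -0.0009, 0.088]
eef_rot: [0.243, 0.69, 0.644, 0.224]
wrist_force: [6.1, 2.0, 7.1]
opening: 0.293
t 10.9 ang 0.044 rad 0.1525 y -0.0001 open 0.293 | F radial 6.3 tang 6.8 lat 2.5 tq [ 0.44 -0.07  0.31]
time_s: 11.3
eef_pos: [0.6625, -0.0009, 0.0849]
eef_rot: [0.243, 0.69, 0.644, 0.224]
wrist_force: [8.6, 3.1, 5.9]
opening: 0.288
t 11.3 ang 0.023 rad 0.1525 y -0.0001 open 0.288 | F radial 8.5 tang 5.7 lat 3.6 tq [ 0.42 -0.25  0.32]
```

```bash
python3 -m pendant '[[[0,-0.0006,0.0008,0,0,0,1],[0,-0.0006,0.0008,0,0,0,1],[0,0,0,0,0,0,1]]]'
python3 arc.py
python3 -m pendant '[[[0,-0.0006,0.0008,0,0,0,1],[0,0,0,0,0,0,1]]]'
python3 arc.py
```

```text
time_s: 11.6
eef_pos: [0.6625, -0.0009, 0.0829]
eef_rot: [0.243, 0.69, 0.644, 0.224]
wrist_force: [6.9, 2.0, 4.0]
opening: 0.295
t 11.6 ang 0.010 rad 0.1525 y -0.0001 open 0.295 | F radial 6.8 tang 3.9 lat 2.5 tq [ 0.4  -0.13  0.41]
time_s: 11.8
eef_pos: [0.6625, -0.0009, 0.0818]
eef_rot: [0.243, 0.69, 0.644, 0.224]
wrist_force: [8.3, 1.1, 3.9]
opening: 0.296
t 11.8 ang 0.003 rad 0.1525 y -0.0001 open 0.296 | F radial 8.2 tang 3.9 lat 1.7 tq [ 0.38 -0.34  0.38]
```

```bash
python3 -m pendant '[[[0,-0.0006,0.0008,0,0,0,1],[0,0,0,0,0,0,1]]]'
python3 arc.py
python3 -m pendant '[[[0,-0.0006,0.0008,0,0,0,1],[0,0,0,0,0,0,1]]]'
python3 arc.py
```

```text
time_s: 12.0
eef_pos: [0.6625, -0.0009, 0.0808]
eef_rot: [0.243, 0.69, 0.644, 0.224]
wrist_force: [7.9, 2.1, 5.5]
opening: 0.295
t 12.0 ang -0.003 rad 0.1525 y -0.0001 open 0.295 | F radial 7.8 tang 5.6 lat 2.7 tq [ 0.35 -0.11  0.36]
time_s: 12.2
eef_pos: [0.6625, -0.0009, 0.0797]
eef_rot: [0.243, 0.69, 0.644, 0.224]
wrist_force: [7.7, 2.2, 3.5]
opening: 0.292
t 12.2 ang -0.010 rad 0.1524 y -0.0001 open 0.292 | F radial 7.5 tang 3.5 lat 2.7 tq [ 0.38 -0.32  0.36]
```

```bash
cat > tilt.py <<'E'
from plan import *
for n in("side","scene","wrist"):
    c=ctrl.calibration(n); p,d=ctrl.camera(n); cv2.imwrite(f"pics/{n}_t.png",p[:,:,::-1]); X=cloud(n,d,c)-S+np.array([0,.0024,0])
    a=np.stack([X@ex,X@ey,X[...,2]],-1)
    m=(d>0)&(abs(abs(a[...,1])-.069)<.004)&(a[...,0]>-.08)&(a[...,0]<.018)&(a[...,2]>.06)&(a[...,2]<.1)
    if m.sum()<30: print(n,m.sum()); continue
    q=a[m]; A=np.c_[q[:,0]+.1,np.ones(len(q))]
    k=np.linalg.lstsq(A,q[:,2],rcond=None)[0]
    w=abs(A@k-q[:,2])<.002; k=np.linalg.lstsq(A[w],q[w,2],rcond=None)[0]
    print(n,m.sum(),"slope %.4f z at hinge %.4f z at 150 %.4f"%(k[0],k[1],k[1]+.15*k[0]),"rms",(A[w]@k-q[w,2]).std())
E
python3 tilt.py
```

```text
side 432 slope -0.0202 z at hinge 0.0813 z at 150 0.0782 rms 0.0010818268731849756
scene 217 slope 0.0153 z at hinge 0.0788 z at 150 0.0811 rms 0.0006813271642813961
wrist 2984 slope 0.0145 z at hinge 0.0802 z at 150 0.0824 rms 0.00027172531046676184
```

```bash
python3 -m pendant '[[[0,-0.0006,0.0008,0,0,0,1],[0,0,0,0,0,0,1]]]'
python3 arc.py
python3 -m pendant '[[[0,-0.0006,0.0008,0,0,0,1],[0,0,0,0,0,0,1]]]'
python3 arc.py; python3 tilt.py
```

```text
time_s: 12.55
eef_pos: [0.6625, -0.0009, 0.0787]
eef_rot: [0.243, 0.69, 0.644, 0.224]
wrist_force: [7.9, 2.3, 2.9]
opening: 0.292
t 12.55 ang -0.017 rad 0.1524 y -0.0001 open 0.292 | F radial 7.7 tang 3.1 lat 2.8 tq [ 0.42 -0.23  0.3 ]
time_s: 12.75
eef_pos: [0.6624, -0.0009, 0.0776]
eef_rot: [0.243, 0.69, 0.644, 0.224]
wrist_force: [8.1, 2.5, 3.7]
opening: 0.291
t 12.75 ang -0.024 rad 0.1524 y -0.0001 open 0.291 | F radial 7.9 tang 3.8 lat 3.1 tq [ 0.41 -0.16  0.38]
side 421 slope -0.0003 z at hinge 0.0806 z at 150 0.0805 rms 0.0005060409211221367
scene 201 slope -0.0070 z at hinge 0.0798 z at 150 0.0788 rms 0.0009144913893679945
wrist 2813 slope -0.0002 z at hinge 0.0803 z at 150 0.0803 rms 0.0002502912719661003
```

```bash
python3 -m pendant '[[[0,-0.0003,0.0004,0,0,0,1],[0,0,0,0,0,0,1]]]'
python3 arc.py
python3 -m pendant '[[[0,-0.0003,0.0004,0,0,0,1],[0,0,0,0,0,0,1]]]'
python3 arc.py
python3 -m pendant '[[[0,-0.0003,0.0004,0,0,0,1],[0,0,0,0,0,0,1]]]'
python3 arc.py; python3 tilt.py
```

```text
time_s: 13.1
eef_pos: [0.6625, -0.0009, 0.0774]
eef_rot: [0.243, 0.69, 0.644, 0.224]
wrist_force: [6.3, 1.6, 6.6]
opening: 0.293
t 13.1 ang -0.026 rad 0.1525 y -0.0001 open 0.293 | F radial 6.0 tang 6.8 lat 2.1 tq [ 0.28 -0.07  0.37]
time_s: 13.3
eef_pos: [0.6625, -0.0009, 0.0773]
eef_rot: [0.243, 0.69, 0.644, 0.224]
wrist_force: [1.5, 1.9, 11.6]
opening: 0.294
t 13.3 ang -0.026 rad 0.1525 y -0.0001 open 0.294 | F radial 1.1 tang 11.6 lat 2.0 tq [ 0.36 -0.01  0.3 ]
time_s: 13.5
eef_pos: [0.6625, -0.0009, 0.0772]
eef_rot: [0.243, 0.69, 0.644, 0.224]
wrist_force: [-3.2, 1.9, 17.0]
opening: 0.294
t 13.5 ang -0.027 rad 0.1525 y -0.0001 open 0.294 | F radial -3.8 tang 16.9 lat 1.7 tq [0.27 0.1  0.29]
side 396 slope -0.0016 z at hinge 0.0805 z at 150 0.0803 rms 0.0006243906994101785
scene 199 slope 0.0190 z at hinge 0.0777 z at 150 0.0805 rms 0.0008202661827857943
wrist 2789 slope -0.0017 z at hinge 0.0803 z at 150 0.0800 rms 0.0002484241884199229
```

Contact: force rose to 17 N while the pose stopped, cover slope ≈0. Unload slightly, release, retract along the fingers.

```bash
python3 -m pendant '[[[0,0.0004,-0.0005,0,0,0,1],[0,0,0,0,0,0,1],[0,0,0,0,0,0,-0.1],[0,0,0,0,0,0,-0.3],[0,0,0,0,0,0,-0.3],[0,0,0,0,0,0,-0.3]]]'
python3 arc.py; python3 tilt.py
```

```text
time_s: 14.25
eef_pos: [0.659, -0.0005, 0.0733]
eef_rot: [0.24, 0.691, 0.645, 0.222]
wrist_force: [-0.5, 0.7, 0.9]
opening: 0.648
t 14.25 ang -0.054 rad 0.1491 y 0.0001 open 0.648 | F radial -0.6 tang 0.9 lat 0.7 tq [ 0.03  0.29 -0.03]
side 404 slope -0.0073 z at hinge 0.0809 z at 150 0.0798 rms 0.0005950398864707921
scene 192 slope -0.0007 z at hinge 0.0798 z at 150 0.0797 rms 0.0009112320546919927
wrist 2657 slope -0.0019 z at hinge 0.0803 z at 150 0.0800 rms 0.00022670658303070837
```

View pics/wrist_t.png

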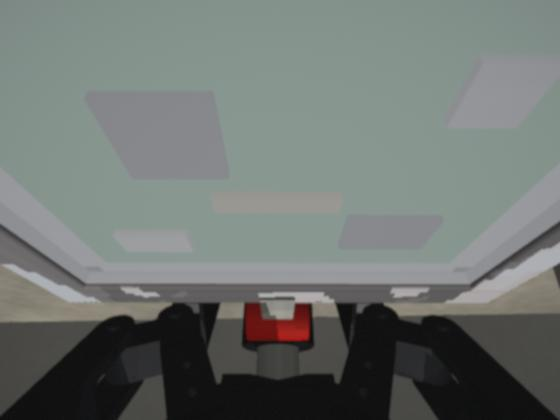

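View pics/side_t.png

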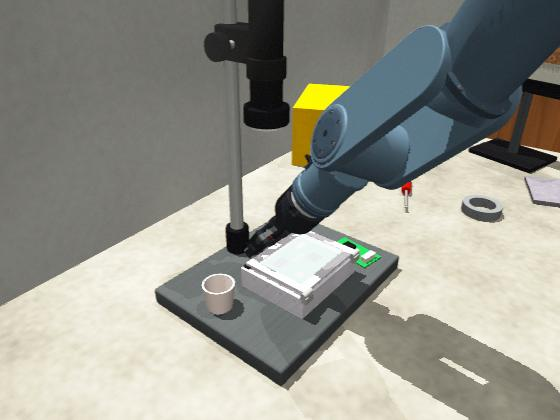

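Fingers clear of the knob at (278,322) on both sides, cover flat, force ~1 N. Retract.

```bash
python3 -m pendant '[[[0,0,-0.004,0,0,0,-0.3],[0,0,-0.008,0,0,0,-0.3],[0,0,-0.012,0,0,0,-0.3],[0,0,-0.015,0,0,0,-0.3],[0,0,-0.018,0,0,0,-0.3],[0,0,-0.02,0,0,0,-0.3],[0,0,-0.02,0,0,0,-0.3],[0,0,-0.02,0,0,0,-0.3],[0,0,-0.02,0,0,0,-0.3],[0,0,0,0,0,0,-0.3]]]'
python3 arc.py; python3 tilt.py
```

```text
time_s: 15.4
eef_pos: [0.575, 0.0057, 0.1843]
eef_rot: [0.242, 0.691, 0.644, 0.223]
wrist_force: [0.9, -0.3, -0.6]
opening: 0.652
t 15.4 ang 1.010 rad 0.1216 y 0.0004 open 0.652 | F radial 0.0 tang -1.1 lat -0.2 tq [ 0.05  0.3  -0.01]
side 423 slope 0.0040 z at hinge 0.0802 z at 150 0.0808 rms 0.0006375824578803386
scene 291 slope 0.0020 z at hinge 0.0803 z at 150 0.0806 rms 0.0009506589671921772
wrist 3142 slope -0.0019 z at hinge 0.0801 z at 150 0.0799 rms 0.0004888562683367695
```

View pics/side_t.png

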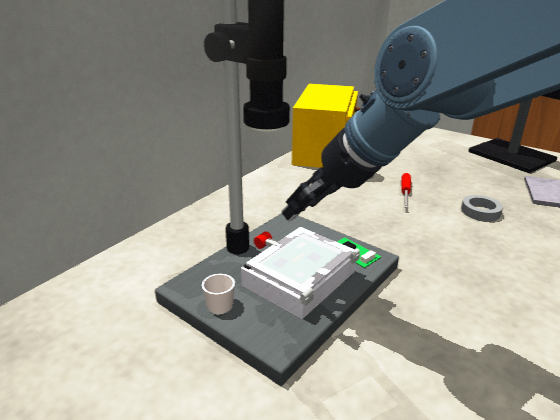

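View pics/wrist_t.png

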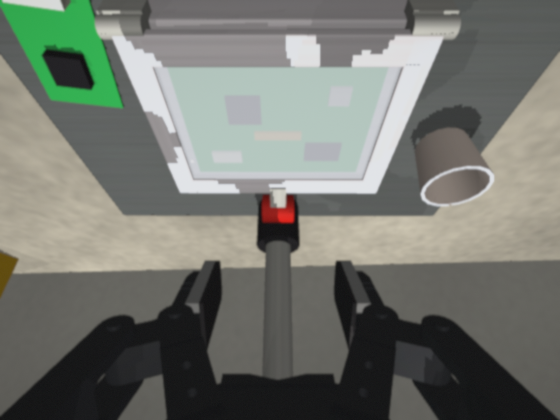

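View pics/scene_t.png

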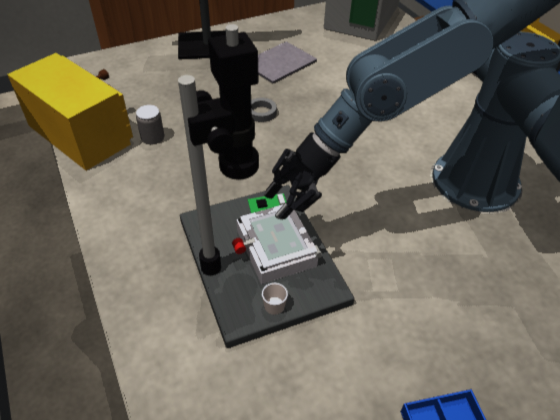

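The cover lies flat on the nest, with the knob at (262,240) in the side view. The cup at (218,294) and the spare board are where they were at the start. The gripper is clear of everything, so I'm handing in.

```bash
python3 -c "
from bench import ctrl
print(ctrl.hand_in())"
```

```text
the job is handed in; nothing more can be done
None
```

The cover is closed on the nest and released, and I handed the job in at about 15.4 s of the 38 s allowed. I gripped the red knob by its ends with the gripper leaning back 38° and carried it round from 1.68 rad. Over the last few millimetres I lowered it in 0.5–1 mm steps until it met its stop. I then eased the load slightly, opened the fingers and backed out along them.

**Seating:** at contact the height stopped changing while the vertical force rose to about 17 N, the highest reading I saw. After release the wrist camera measured a cover slope of -0.002 and the side and scene cameras +0.004 and +0.002, so it is level within measuring noise. The cover surface measured about 80 mm high, against 79 mm expected.

**Surroundings:** the gripper never struck the microscope, and the cup and spare board look unmoved in the last pictures. The arm ended clear of everything, with wrist force around 1 N.

**Disagreements:**
- **Knob position:** the wrist camera and the grip put the knob about 2 mm to the side of where the scene and side cameras did, and I used the gripped position.
- **Contact height:** contact came about 4 mm lower at the knob than my first stand model predicted, so I relied on the force rise and cover slope instead.
- **Slope just before release:** the scene camera's slope readings scattered by up to 0.02 before release and settled afterwards.

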